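Open the roll cover of the slip printer that shows the red lamp

TASK

One of the two slip printers on the cashier's counter has run out and shows a red lamp bar: press its yellow release tab inward, towards the white ear, and swing its cover up on its hinge until it stands wide open, about 60 degrees or more, so that a new roll can go in. Let go and leave the cover standing open by itself; the printer with the green lamp stays shut.

Things in the scene. Friction and masses are not known exactly. Their poses are not given: they have to be found in the camera images.
- red_grip (a point): Point between the two ears (pinch centre) on the red-lamp printer's cover, 18 mm above the cover's top; rides with the cover. Cover shut: x points from free edge to hinge (world +x within 0.35 rad), y to the yellow tab, z up. Hinge axis: parallel to y, 93 mm along +x and 24 mm below; free edge 24 mm along -x. Printer: fixed light grey box 180x136x100 mm, red lamp bar on its rear deck.
- red_tab (a joint): Yellow ear near the cover's free edge, 20 (x) x 8 (y) mm, 29 mm high: the release tab. 0 relaxed (latched) to 0.008 m pressed, sliding to -y; unlatches at about 5 mm; spring 3 to 7 N, returns when let go. Its outer face is at y = 26 mm from the grip point, 18 mm pressed. A like, fixed white ear has its outer face at y = -18 mm: pinch both from above (44 mm, 36 mm pressed).
- red_cover (a joint): Hinge of the red-lamp printer's black cover (117x110x6 mm, 0.1 kg, its top flush with the printer's top, 100 mm above the counter). 0 shut, up to 1.5 rad open; the free edge rises and swings away from the robot. The stiff hinge stays where it is let go; lifting at the ears takes 1 to 3 N and the ears may turn between the fingers.
- green_cover (a joint): The same hinge on the other printer, alike but with a green lamp bar (both bars 60x18 mm, on the rear deck behind the hinge, 7 mm proud). 0 shut. Either printer may stand on the left or the right.

How it is judged:
On the way:
1. the yellow tab of the red-lamp printer is pressed in at least 4 mm while its cover is still down (value of joint red_tab above 0.004 m and value of joint red_cover below 0.3 rad), for 0.05 s.
At the end, for the whole second after the job is handed in: The red-lamp printer's cover stands open at more than 0.9 rad (52 degrees) and at rest, its tab sprung back to within 3 mm, and the green-lamp printer's cover is shut (below 0.1 rad) (value of joint red_cover above 0.9 rad and velocity of joint red_cover between -0.1 and 0.1 rad/s and value of joint red_tab below 0.003 m and value of joint green_cover below 0.1 rad); the robot touches nothing.
It fails at once if the cover of the green-lamp printer is opened (value of joint green_cover above 0.1 rad).
It also fails if it takes over 35 s, if anything falls off the work surface, if the arm or the gripper's body presses on something with over 40 N, if the wrist force passes 120 N, or if a joint passes its speed limit or range.

ROBOT

A 6-joint arm with a two-finger parallel gripper is mounted at the origin on the work surface. World frame = base frame: x ahead of the robot, y to its left, z up, the work surface at z = 0. Lengths are in m, angles in rad, forces in N, time in s.
With the tool pointing down it reaches from about 0.25 to 0.725 m from the base axis. Payload 4 kg.
Tool frame: the origin (TCP) lies on the front face of the gripper's body, between the roots of the fingers; the fingertips stand 73 mm ahead of it and the grasp point (between the pads) lies 54 mm ahead of it; z points along the fingers, y is the direction in which the jaws open and shut (so a half turn about z gives the same grasp; the last joint's range is limited). The gripper opens to 85 mm and grips with 20 to 120 N. Pads are 22 mm wide; open, the fingers measure 114 mm over their backs; the gripper's body (76 mm by 85 mm) begins 54 mm behind the grasp point. The pads swing forward as they close: fully open they stand 13 mm farther back than shut.
Start: joints at [-1.289, 0.241, 0.005, 1.335, 0, 1.571], TCP at [0.139, -0.48, 0.304] pointing down, gripper open.
Joint ranges: [-2.72, 2.72], [-1.05, 1.87], [-1.09, 1.28], [-1.99, 2.15], [-1.42, 1.44], [-3.14, 3.14]. Speed limits (rad/s): [2.79, 2.79, 3.14, 3.14, 3.14, 3.14].

INTERFACE

Orientations are given as a unit quaternion [x, y, z, w].
In Python, from workcell import sensors, camera, order gives the robot as it stands. The module is installed in compiled form; this text tells all that it offers.
- The arm moves only by the shell command python3 -m inch 'ROWS'. ROWS is JSON, one flat list of numbers, 5 for each row, row after row: the opening, from -1 (shut) to 1 (fully open), then the shift along the tool's x, y, z in mm, then the turn about the tool's z in units of 6 degrees (1.0 is 6 degrees). A call has 1 to 8 rows; each row is the pose to reach, as a shift and turn from the pose commanded when the call began, along the tool's axes at that moment; what a row does not reach only later rows make up. A row lasts 1/10 s, in which the tool goes at most 50 mm and 8.59 degrees, less where a joint would pass 70% of its speed; a pose out of reach is approached as far as the arm can. A call with a gripper value outside its range is refused whole. The fingers move at their own pace and stop on an object; the grip force is fixed at half the most. Time passes only in rows, so rows that repeat a pose let the fingers close. It gives the time, the measured TCP pose, the force and the opening at its end, in the units of the state.
- sensors.get_obs(): the state, without advancing time (a new reading comes with each control period).
- camera(name): name is "side" or "top"; returns a dict with "pixels" (420x560x3 uint8, red, green, blue), "intrinsics" (3x3 intrinsics, pixels), "k1" (the pictures are not rectified: a ray, as slopes to the right and down, at radius r is drawn at 1 + k1 r^2 times it, then the intrinsics apply), "extrinsics" (4x4, takes a point from camera to world coordinates). Camera axes: x right, y down, z forward; pixel columns grow to the right and rows downward; lengths in m; the calibration is good to about 2 mm. A picture is of the moment at which its call begins. There is no depth.
- order.job_done(): hands the job in, once; it reports no verdict.
The state is a dict: "clock": time; "joint_pos": joint angles; "joint_vel": joint speeds; "tau": joint torques, N m; "eef_pos": TCP position; "tool_rot": TCP orientation; "ft_force": force on the tool from outside, world axes, zero at the start; "ft_torque": the same for the moment, N m; "grip_width": finger opening in m.
Only numpy, scipy, OpenCV 4.12 (cv2) and the standard library are available. Lean on these libraries where they do the work, as an engineer would, in place of code of your own. Each camera call takes 0.05 s, during which the arm holds its last target.

## Working session

There is one attempt and no reset: what is moved stays moved. The work goes in short steps, Python scripts to look and compute and a shell command to move; the robot and the scene stay as the last step left them, time stands still between calls to the robot, and variables do not carry over. Pictures are saved under pics/ and viewed, and the job is handed in when it is done.

```bash
mkdir -p pics; cat > h.py <<'E'
import numpy as np, cv2
from workcell import sensors, camera, order
def snap(n,f):
    c=camera(n); cv2.imwrite('pics/'+f,c['pixels'][:,:,::-1]); 
    np.savez('pics/'+f+'.npz',**{k:np.array(v) for k,v in c.items()}); return c
def ray(f,u,v):
    c=np.load('pics/'+f+'.npz'); K=c['intrinsics'];k1=float(c['k1']);T=c['extrinsics']
    d=np.array([(u-K[0,2])/K[0,0],(v-K[1,2])/K[1,1]]); s=d.copy()
    for _ in range(50): s=d/(1+k1*(s@s))
    return T[:3,3],T[:3,:3]@np.array([*s,1])
def atz(f,u,v,z):
    o,d=ray(f,u,v); return o+d*(z-o[2])/d[2]
def proj(f,p):
    c=np.load('pics/'+f+'.npz'); K=c['intrinsics'];k1=float(c['k1']);T=c['extrinsics']
    q=T[:3,:3].T@(np.array(p)-T[:3,3]); s=q[:2]/q[2]; s=s*(1+k1*(s@s)); return K[:2,:2]@s+K[:2,2]
E
python3 - <<'E'
from h import *
for n in('top','side'):
    c=snap(n,n+'0.png'); print(c['extrinsics'].round(3).tolist(),c['k1'])
o=sensors.get_obs(); print(o)
E
```

```text
[[0.02, -0.995, 0.098, 0.464], [-0.999, -0.022, -0.027, 0.008], [0.029, -0.097, -0.995, 1.023], [0.0, 0.0, 0.0, 1.0]] -0.11165535116855402
[[-0.852, -0.328, 0.407, 0.14], [-0.522, 0.502, -0.69, 0.649], [0.022, -0.801, -0.599, 0.695], [0.0, 0.0, 0.0, 1.0]] -0.1399519373620415
{'clock': 0.1, 'joint_pos': array([-1.28901744e+00,  2.41357192e-01,  3.88000550e-03,  1.33520436e+00,
        2.02445298e-05,  1.57083363e+00]), 'joint_vel': array([ 0.001     , -0.0028752 ,  0.00198747,  0.00123876,  0.00074955,
        0.00073047]), 'tau': array([-1.81553169e-04, -3.73137867e+01,  2.53009701e+01,  1.08454633e-02,
        8.22517359e-05,  2.16032436e-05]), 'eef_pos': array([ 0.13891996, -0.47987591,  0.30310012]), 'tool_rot': array([ 9.90093669e-01,  1.40405264e-01, -1.22360094e-04, -9.34687487e-04]), 'ft_force': array([ 0.51666057, -0.13962262,  0.08367931]), 'ft_torque': array([-0.01479028,  0.00298839, -0.00422358]), 'grip_width': 0.08559509294443274}
```

View pics/top0.png

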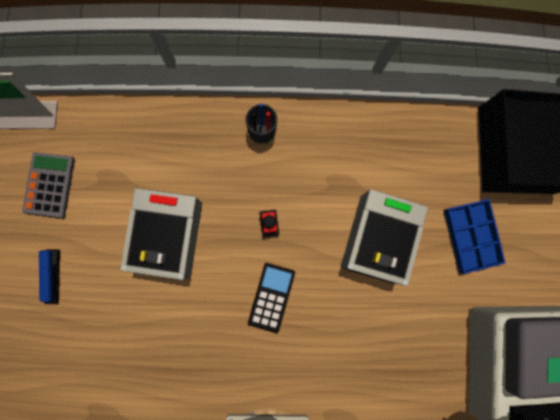

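View pics/side0.png

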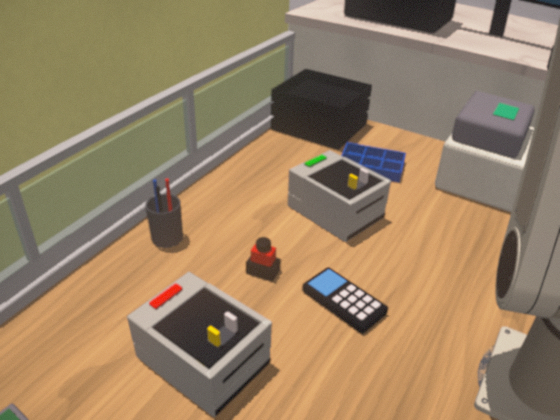

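The red-lamp printer is on the left: top view around (160,235), lamp at (163,200), ears at about (151,257). The green one is at (387,240). I'll enlarge the view around the red one.

```bash
python3 - <<'E'
import cv2
a=cv2.imread('pics/top0.png')[180:290,110:215]; b=cv2.imread('pics/side0.png')[270:410,120:285]
cv2.imwrite('pics/t0c.png',cv2.resize(a,None,fx=5,fy=5,interpolation=cv2.INTER_CUBIC))
cv2.imwrite('pics/s0c.png',cv2.resize(b,None,fx=4,fy=4,interpolation=cv2.INTER_CUBIC))
E
```

```text
(no output)
```

View pics/t0c.png

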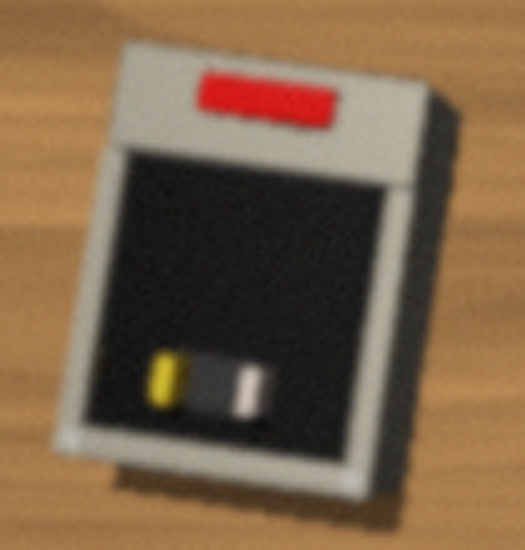

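View pics/s0c.png

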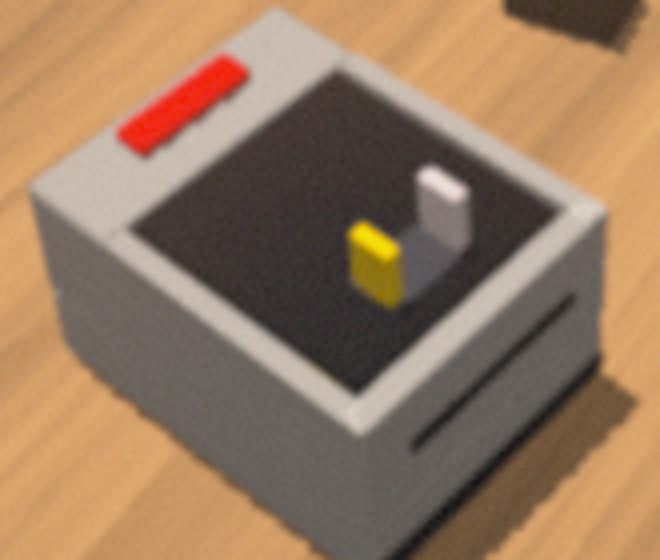

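```bash
python3 - <<'E'
from h import *
T=lambda x,y:(110+(x+.5)/5-.5,180+(y+.5)/5-.5)
S=lambda x,y:(120+(x+.5)/4-.5,270+(y+.5)/4-.5)
P={}
for n,p in dict(tl=(127,152),tr=(385,185),bl=(85,425),br=(345,462)).items(): P[n]=atz('top0.png',*T(*p),.1)
for n,p in dict(tl=(340,70),tr=(560,212),bl=(132,228),br=(357,392)).items(): pass
Q={n:atz('side0.png',*S(*p),.1) for n,p in dict(tl=(132,228),tr=(340,70),bl=(357,392),br=(560,212)).items()}
for n in P: print(n,P[n].round(4),Q[n].round(4))
for P_ in(P,Q):
    ax=(P_['tl']+P_['tr']-P_['bl']-P_['br'])/2; ay=(P_['tl']+P_['bl']-P_['tr']-P_['br'])/2
    print(np.linalg.norm(ax),np.linalg.norm(ay),np.arctan2(ax[1],ax[0]),np.arctan2(-ay[0],ay[1]), sum(P_.values())/4)
print('yel',atz('top0.png',*T(165,380),.129),atz('side0.png',*S(376,241),.129))
print('wht',atz('top0.png',*T(249,391),.129),atz('side0.png',*S(443,182),.129))
for n,p in dict(a=(200,72),b=(338,88),c=(333,128),d=(197,108)).items(): print(n,atz('top0.png',*T(*p),.107).round(4))
E
```

```text
tl [0.5558 0.2954 0.1   ] [0.5558 0.2911 0.1   ]
tr [0.5441 0.1831 0.1   ] [0.542  0.1803 0.1   ]
bl [0.4387 0.308  0.1   ] [0.4397 0.3053 0.1   ]
br [0.4261 0.1958 0.1   ] [0.4256 0.1964 0.1   ]
0.11824486983763056 0.11292240990057512 -0.1068518401677112 -0.10768976414136812 [0.49120238 0.245598   0.1       ]
0.11720262322155986 0.11073873548491904 -0.1289837850374068 -0.12676560775059934 [0.49076967 0.24327846 0.1       ]
yel [0.45890215 0.26588996 0.129     ] [0.45902275 0.26542133 0.129     ]
wht [0.4553122  0.23070279 0.129     ] [0.4553926  0.22928074 0.129     ]
a [0.5902 0.2634 0.107 ]
b [0.5846 0.2037 0.107 ]
c [0.5674 0.2051 0.107 ]
d [0.5747 0.2639 0.107 ]
```

```bash
cat >> h.py <<'E'
from scipy.spatial.transform import Rotation as R
YAW=-0.113; G=np.array([.4567,.2440,.118])
def go(p,yaw=YAW):
    o=sensors.get_obs(); r=R.from_quat(o['tool_rot']); m=r.as_matrix()
    d=m.T@(np.array(p)-o['eef_pos'])*1000; cy=np.arctan2(m[1,0],m[0,0])
    print('shift',d.round(1),'turn',round(-(np.degrees(yaw-cy))/6,3),'tcp',o['eef_pos'].round(4),'t',o['clock'],'F',o['ft_force'].round(1),'w',round(o['grip_width'],4))
E
python3 -c "
from h import *
go([G[0],G[1],.29])"
```

```text
shift [ 506.5 -607.    14.3] turn 3.77 tcp [ 0.1389 -0.4799  0.3031] t 0.1 F [ 0.5 -0.1  0.1] w 0.0856
```

```bash
python3 -m inch '[1,32,-38,0,0, 1,64,-76,0,0.5, 1,96,-114,0,1, 1,128,-152,0,1.5, 1,160,-190,0,2, 1,192,-228,0,2.5, 1,224,-266,0,3, 1,256,-304,0,3.77]'; python3 -c "
from h import *
go([G[0],G[1],.29])"
```

```text
clock: 0.9
eef_pos: [0.2994, -0.118, 0.3039]
tool_rot: [0.998, -0.055, 0.0, 0.0]
ft_force: [1.4, -0.7, -0.2]
grip_width: 0.0856
shift [ 116.3 -377.2   13.9] turn 0.019 tcp [ 0.2994 -0.118   0.3039] t 0.9 F [ 1.4 -0.7 -0.2] w 0.0856
```

```bash
python3 -m inch '[1,14,-47,0,0, 1,29,-94,0,0, 1,43,-141,0,0, 1,58,-188,0,0, 1,73,-235,0,0, 1,87,-282,4,0, 1,101,-330,8,0, 1,116,-375,12,0]'; python3 -m inch '[1,0,0,0,0, 1,0,0,0,0]'; python3 -c "
from h import *
go([G[0],G[1],.118+.054])
for n in('top','side'): snap(n,n+'1.png')
"
```

```text
clock: 1.7
eef_pos: [0.4026, -0.0153, 0.2991]
tool_rot: [0.999, -0.029, -0.0, -0.018]
ft_force: [0.2, -0.4, 0.3]
grip_width: 0.0857
clock: 1.9
eef_pos: [0.4019, -0.0148, 0.299]
tool_rot: [0.999, -0.029, -0.0, -0.018]
ft_force: [-0.6, -0.4, 0.6]
grip_width: 0.0858
shift [  40.2 -256.7  136.5] turn 0.535 tcp [ 0.4019 -0.0148  0.299 ] t 1.9 F [-0.6 -0.4  0.6] w 0.0858
```

```bash
python3 -c "
from h import *
o=sensors.get_obs(); print(o['joint_pos'].round(3),o['joint_vel'].round(3)); print(R.from_quat(o['tool_rot']).as_matrix().round(3))
"
```

```text
[-0.057  0.049 -0.235  1.288  0.037  3.141] [ 0.004 -0.005 -0.002 -0.002  0.001 -0.   ]
[[ 0.998 -0.057  0.001]
 [-0.056 -0.998  0.037]
 [-0.001 -0.037 -0.999]]
```

View pics/side1.png

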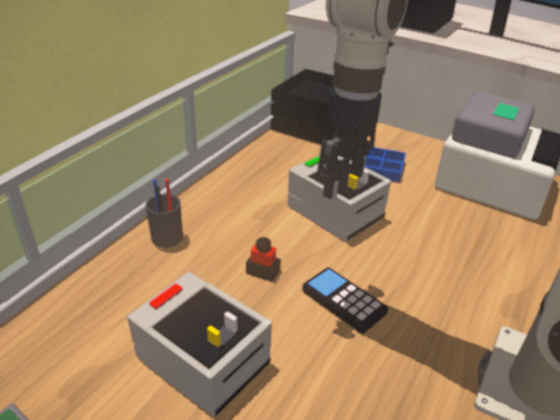

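View pics/top1.png

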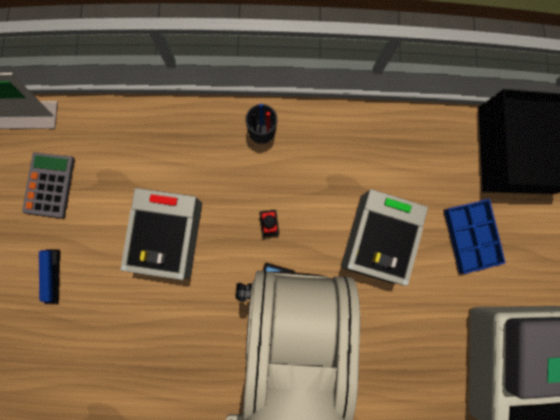

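Joint 6 has reached its limit, so the tool has to take the half-turned grasp. I'll turn it the other way while moving on.

```bash
python3 -m inch '[1,0,0,0,-1.4, 1,0,0,0,-2.8, 1,0,0,0,-4.2, 1,0,0,0,-5.6, 1,0,0,0,-7, 1,0,0,0,-8.4, 1,0,0,0,-9.8, 1,0,0,0,-11.2]'; python3 -c "
from h import *
go([G[0],G[1],.29],YAW+np.pi)
o=sensors.get_obs(); print(o['joint_pos'].round(3)); print(R.from_quat(o['tool_rot']).as_matrix().round(3))
"
```

```text
clock: 2.8
eef_pos: [0.4017, -0.0144, 0.2995]
tool_rot: [0.846, 0.532, 0.01, -0.015]
ft_force: [0.4, -0.3, -0.5]
grip_width: 0.0858
shift [256.2 -62.1  19.1] turn -18.2 tcp [ 0.4017 -0.0144  0.2995] t 2.8 F [ 0.4 -0.3 -0.5] w 0.0858
[-0.057  0.049 -0.235  1.288  0.037  1.962]
[[ 0.433  0.901  0.001]
 [ 0.901 -0.433  0.037]
 [ 0.034 -0.015 -0.999]]
```

```bash
cat >> h.py <<'E'
def gg(p,yaw=YAW+np.pi):
    "p: desired grasp point"
    z=R.from_quat(sensors.get_obs()['tool_rot']).as_matrix()[:,2]; go(np.array(p)-.054*z,yaw)
E
python3 -m inch '[1,29,-7,1,-1.4, 1,58,-14,2,-2.8, 1,87,-21,3,-4.2, 1,116,-28,4,-5.6, 1,145,-35,5,-7, 1,174,-42,6,-8.4, 1,203,-49,7,-9.8, 1,232,-56,8,-11.2]'; python3 -c "
from h import *
gg(G+[0,0,.06])
o=sensors.get_obs(); print(o['joint_pos'].round(3)); print(R.from_quat(o['tool_rot']).as_matrix().round(3))
"
```

```text
clock: 3.6
eef_pos: [0.4532, 0.2199, 0.3002]
tool_rot: [0.41, 0.912, 0.017, -0.007]
ft_force: [-0.8, -0.6, -0.1]
grip_width: 0.0853
shift [12.4 15.4 69. ] turn -6.993 tcp [0.4532 0.2199 0.3002] t 3.6 F [-0.8 -0.6 -0.1] w 0.0853
[ 0.437  0.239 -0.008  1.308  0.033  1.283]
[[-0.663  0.748  0.001]
 [ 0.748  0.663  0.037]
 [ 0.027  0.026 -0.999]]
```

```bash

python3 -m inch '[1,2,3,10,-1.4, 1,4,5,20,-2.8, 1,7,8,30,-4.2, 1,10,12,40,-5.6, 1,12.4,15.4,50,-7, 1,12.4,15.4,60,-7, 1,12.4,15.4,65,-7, 1,12.4,15.4,65,-7]'; python3 -c "
from h import *
gg(G+[0,0,.005])
o=sensors.get_obs(); print(o['joint_pos'].round(3)); print(R.from_quat(o['tool_rot']).as_matrix().round(3))
for n in('top','side'): snap(n,n+'2.png')
a=cv2.imread('pics/side2.png')[200:400,90:310]
cv2.imwrite('pics/s2c.png',cv2.resize(a,None,fx=3,fy=3,interpolation=cv2.INTER_CUBIC))
"
```

```text
clock: 4.4
eef_pos: [0.4564, 0.2402, 0.2349]
tool_rot: [0.06, 0.998, 0.018, -0.001]
ft_force: [-1.1, -0.4, -0.1]
grip_width: 0.0857
shift [-0.4 -0.2 58. ] turn -0.075 tcp [0.4564 0.2402 0.2349] t 4.4 F [-1.1 -0.4 -0.1] w 0.0857
[ 0.47   0.302 -0.097  1.156  0.032  0.591]
[[-0.993  0.121 -0.   ]
 [ 0.121  0.992  0.036]
 [ 0.005  0.036 -0.999]]
```

View pics/s2c.png

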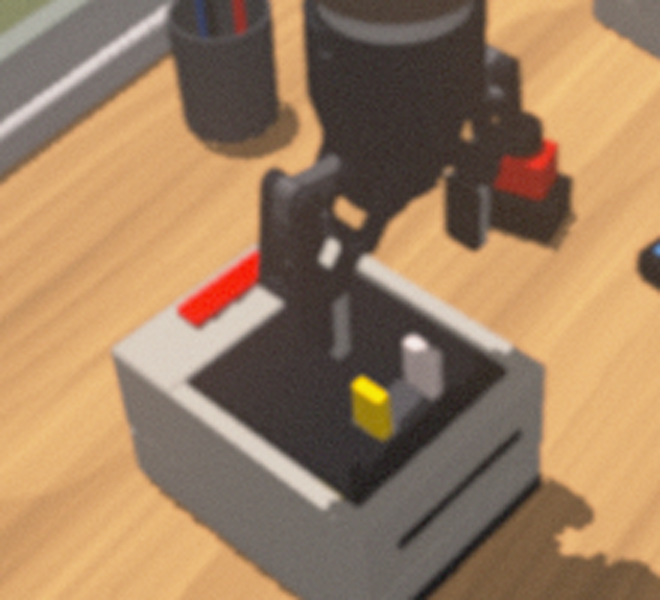

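```bash

python3 -m inch '[1,0,0,12,0, 0.7,0,0,24,0, 0.5,0,0,36,0, 0.4,0,0,45,0, 0.4,0,0,52,0, 0.4,0,0,57,0, 0.4,0,0,57,0]'; python3 -c "
from h import *
gg(G+[0,0,.005])
for n in('top','side'): snap(n,n+'3.png')
a=cv2.imread('pics/side3.png')[230:390,110:290]
cv2.imwrite('pics/s3c.png',cv2.resize(a,None,fx=4,fy=4,interpolation=cv2.INTER_CUBIC))
"
```

```text
clock: 5.2
eef_pos: [0.4567, 0.2426, 0.1779]
tool_rot: [0.059, 0.998, 0.018, -0.001]
ft_force: [-0.2, 0.6, 0.5]
grip_width: 0.0596
shift [-0.1 -0.6  0.9] turn -0.054 tcp [0.4567 0.2426 0.1779] t 5.2 F [-0.2  0.6  0.5] w 0.0596
```

View pics/s3c.png

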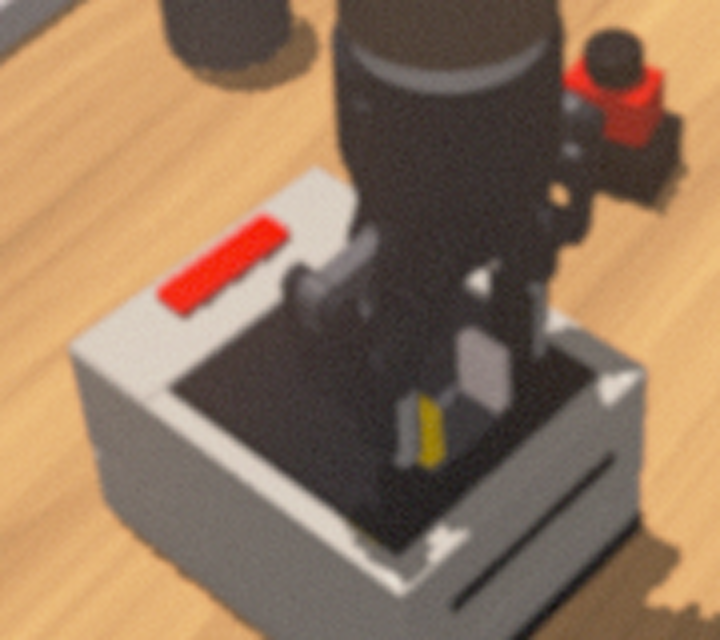

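```bash

python3 -m inch '[0.1,0,-0.6,0,0, 0.0,0,-0.6,0,0, -0.1,0,-0.6,0,0, -0.3,0,-0.6,0,0, -0.5,0,-0.6,0,0, -0.5,0,-0.6,0,0]'; python3 -c "
from h import *
gg(G+[0,0,.005])
o=sensors.get_obs(); print(o['ft_torque'])
for n in('top','side'): snap(n,n+'4.png')
a=cv2.imread('pics/side4.png')[230:390,110:290]
cv2.imwrite('pics/s4c.png',cv2.resize(a,None,fx=4,fy=4,interpolation=cv2.INTER_CUBIC))
"
```

```text
clock: 5.9
eef_pos: [0.4569, 0.2403, 0.1809]
tool_rot: [0.058, 0.998, 0.016, 0.001]
ft_force: [-4.0, -6.8, 14.5]
grip_width: 0.0312
shift [0.6 1.7 4. ] turn -0.037 tcp [0.4569 0.2403 0.1809] t 5.9 F [-4.  -6.8 14.5] w 0.0312
[-1.65064839  0.70457077  1.09881297]
```

View pics/s4c.png

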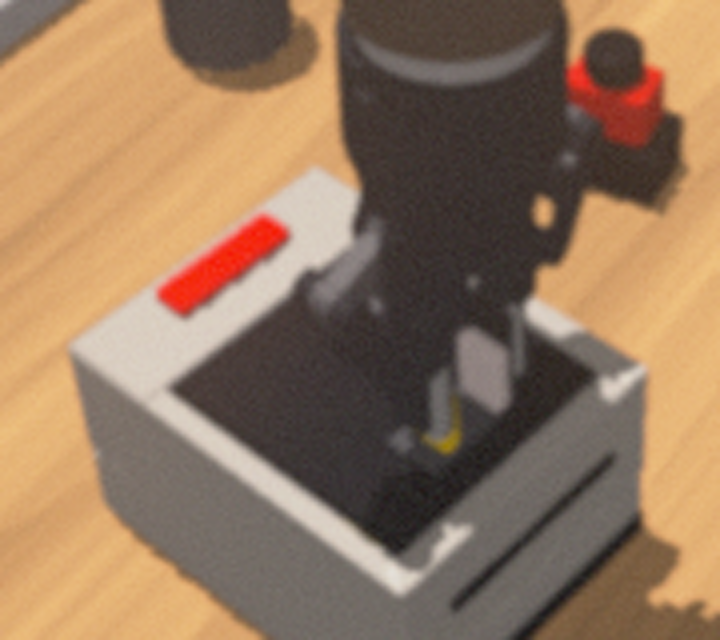

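```bash

python3 -m inch '[-0.5,0,-1.5,-1.5,0, -0.5,0,-1.5,-3,0, -0.5,0,-1.5,-3,0]'; python3 - <<'E'
from h import *
o=sensors.get_obs(); m=R.from_quat(o['tool_rot']).as_matrix(); print(m.round(3),o['ft_torque'].round(2),o['eef_pos'],o['grip_width'])
r=97.4;a=np.radians(17.3)
for t in (0,5,10,15,20,25,30,35,40,45,50,55,60,65,70,75):
    b=a+np.radians(t); dx=r*(np.cos(a)-np.cos(b)); dz=r*(np.sin(b)-np.sin(a))
    w=np.array([dx*np.cos(YAW),dx*np.sin(YAW),dz]); print(t,(m.T@w).round(1))
E
```

```text
clock: 6.3
eef_pos: [0.457, 0.2399, 0.1816]
tool_rot: [0.059, 0.998, 0.017, -0.0]
ft_force: [1.0, -4.3, 0.2]
grip_width: 0.0301
[[-0.993  0.118  0.002]
 [ 0.118  0.992  0.035]
 [ 0.002  0.035 -0.999]] [-0.81 -0.39  1.23] [0.45703269 0.23991046 0.18162434] 0.030109330319163914
0 [0. 0. 0.]
5 [-2.9  0.3 -8. ]
10 [ -6.4   0.6 -15.7]
15 [-10.6   0.9 -23.1]
20 [-15.5   1.1 -30.1]
25 [-20.9   1.4 -36.6]
30 [-26.9   1.6 -42.6]
35 [-33.3   1.8 -48.1]
40 [-40.3   2.  -53. ]
45 [-47.6   2.2 -57.3]
50 [-55.3   2.4 -61. ]
55 [-63.2   2.5 -63.9]
60 [-71.4   2.6 -66.1]
65 [-79.8   2.7 -67.7]
70 [-88.3   2.8 -68.5]
75 [-96.8   2.9 -68.5]
```

```bash
python3 - <<'E'
from h import *
for n in('top','side'): snap(n,n+'5.png')
a=cv2.imread('pics/side5.png')[305:355,190:260]
a=cv2.resize(a,None,fx=9,fy=9,interpolation=cv2.INTER_CUBIC)
cv2.imwrite('pics/s5c.png',cv2.convertScaleAbs(a,alpha=1.8,beta=20))
# predicted tips
for nm,f in(('pressed yellow outer mid-top',(0,.018,.011)),('y bottom',(0,.018,-.018)),('white outer top',(0,-.018,.011))):
    c,s=np.cos(YAW),np.sin(YAW); p=G+[c*f[0]-s*f[1],s*f[0]+c*f[1],f[2]]; u=proj('side5.png',p); print(nm,(u-[190,305])*9)
E
```

```text
pressed yellow outer mid-top [227.43450872 210.40474435]
y bottom [236.28103932 329.64732933]
white outer top [378.22161932  80.83354854]
```

View pics/s5c.png

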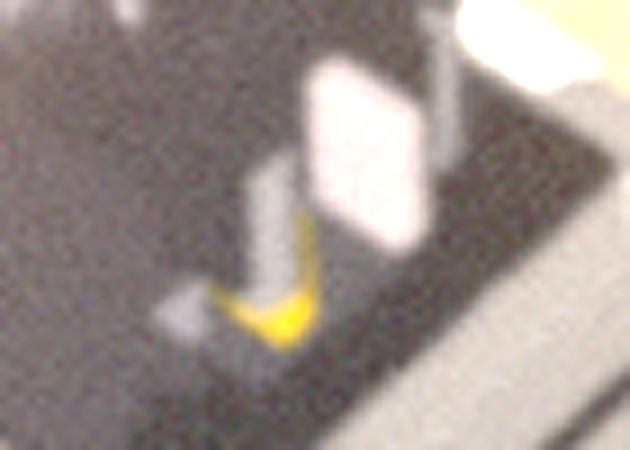

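```bash

python3 -m inch '[-0.5,-1.4,0,-4,0, -0.5,-2.9,0.3,-8,0, -0.5,-4.6,0.5,-12,0, -0.5,-6.4,0.6,-15.7,0, -0.5,-8.5,0.8,-19.5,0, -0.5,-10.6,0.9,-23.1,0, -0.5,-10.6,0.9,-23.1,0]'; python3 - <<'E'
from h import *
o=sensors.get_obs(); print(o['ft_torque'].round(2),o['eef_pos'],o['grip_width'])
for n in('top','side'): snap(n,n+'6.png')
a=cv2.imread('pics/side6.png')[230:390,110:290]
a=cv2.resize(a,None,fx=4,fy=4,interpolation=cv2.INTER_CUBIC)
cv2.imwrite('pics/s6c.png',cv2.convertScaleAbs(a,alpha=1.5,beta=20))
E
```

```text
clock: 7.1
eef_pos: [0.4661, 0.2385, 0.2047]
tool_rot: [0.06, 0.998, 0.017, -0.002]
ft_force: [-4.5, -5.2, -3.8]
grip_width: 0.0297
[-1.47  1.22  0.49] [0.46610933 0.23854421 0.20473728] 0.029744213690769593
```

View pics/s6c.png

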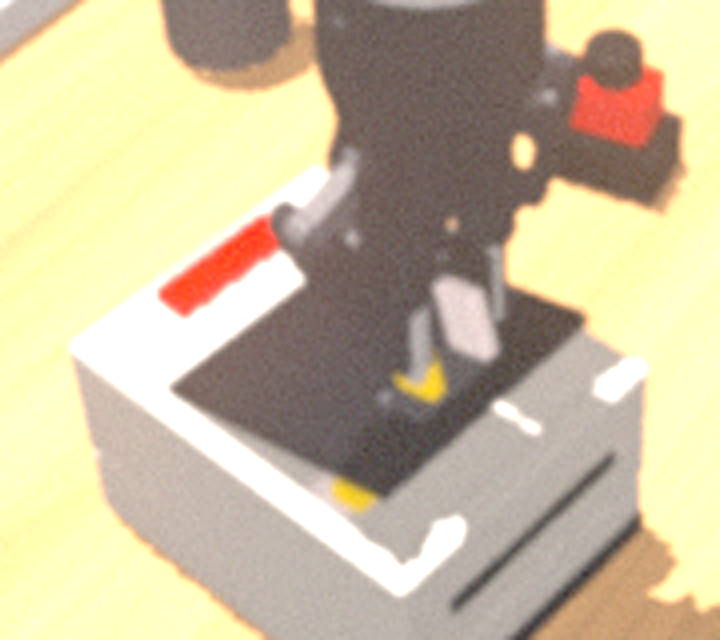

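The cover has come up about 15°, with the ears turning in the grip. I'll carry on along the arc.

```bash

python3 -m inch '[-0.5,-4.9,0.2,-7,0, -0.5,-10.3,0.5,-13.5,0, -0.5,-16.3,0.7,-19.5,0, -0.5,-22.7,0.9,-25,0, -0.5,-29.7,1.1,-29.9,0, -0.5,-37,1.3,-34.2,0, -0.5,-37,1.3,-34.2,0]'; python3 - <<'E'
from h import *
o=sensors.get_obs(); print(o['ft_torque'].round(2),o['eef_pos'],o['grip_width'])
for n in('top','side'): snap(n,n+'7.png')
a=cv2.imread('pics/side7.png')[210:390,110:290]
a=cv2.resize(a,None,fx=3,fy=3,interpolation=cv2.INTER_CUBIC)
cv2.imwrite('pics/s7c.png',cv2.convertScaleAbs(a,alpha=1.5,beta=20))
E
```

```text
clock: 7.9
eef_pos: [0.5031, 0.234, 0.2397]
tool_rot: [0.06, 0.998, 0.018, -0.002]
ft_force: [-6.7, -6.3, 0.7]
grip_width: 0.0297
[-1.55  1.71  0.29] [0.50314854 0.23402167 0.23972696] 0.029695110609751385
```

View pics/s7c.png

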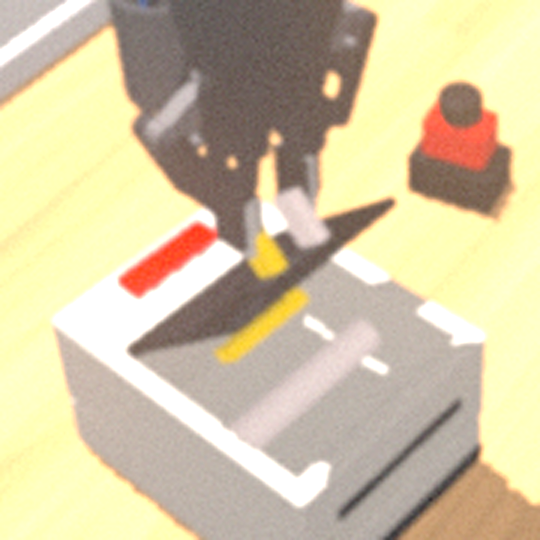

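```bash

python3 -m inch '[-0.5,-7.7,0.2,-3.7,0, -0.5,-15.6,0.3,-6.6,0, -0.5,-23.8,0.4,-8.8,0, -0.5,-32.2,0.5,-10.4,0, -0.5,-40.7,0.6,-11.2,0, -0.5,-49.2,0.7,-11.2,0, -0.5,-49.2,0.7,-11.2,0]'; python3 - <<'E'
from h import *
o=sensors.get_obs(); print(o['ft_torque'].round(2),o['eef_pos'],o['grip_width'])
for n in('top','side'): snap(n,n+'8.png')
a=cv2.imread('pics/side8.png')[190:390,100:300]
a=cv2.resize(a,None,fx=3,fy=3,interpolation=cv2.INTER_CUBIC)
cv2.imwrite('pics/s8c.png',cv2.convertScaleAbs(a,alpha=1.5,beta=20))
E
```

```text
clock: 8.7
eef_pos: [0.5532, 0.2281, 0.2518]
tool_rot: [0.061, 0.998, 0.018, -0.001]
ft_force: [-3.8, -8.2, 2.1]
grip_width: 0.0295
[-1.61  1.37  0.23] [0.55319942 0.22806936 0.25179049] 0.02947986248897237
```

View pics/s8c.png

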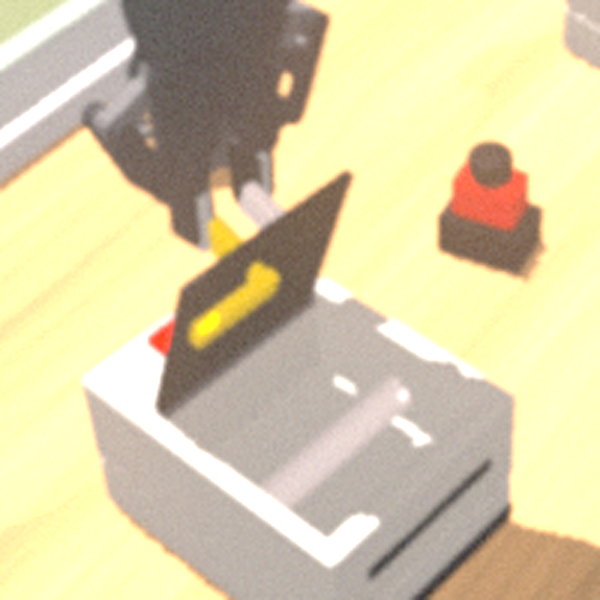

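```bash

python3 -m inch '[-0.1,0,0,0,0, 0.2,0,0,0,0, 0.6,0,0,0,0, 1,0,0,0,0, 1,0,0,0,0, 1,0,0,0,0]'; python3 - <<'E'
from h import *
o=sensors.get_obs(); print(o['ft_torque'].round(2),o['eef_pos'],o['grip_width'])
for n in('top','side'): snap(n,n+'9.png')
a=cv2.imread('pics/side9.png')[190:390,100:300]
a=cv2.resize(a,None,fx=3,fy=3,interpolation=cv2.INTER_CUBIC)
cv2.imwrite('pics/s9c.png',cv2.convertScaleAbs(a,alpha=1.5,beta=20))
E
```

```text
clock: 9.4
eef_pos: [0.5534, 0.2295, 0.2504]
tool_rot: [0.059, 0.998, 0.019, -0.0]
ft_force: [-0.0, 0.8, -0.1]
grip_width: 0.0853
[-0.1   0.03  0.04] [0.55342241 0.22949157 0.2503746 ] 0.08534181969573443
```

View pics/s9c.png

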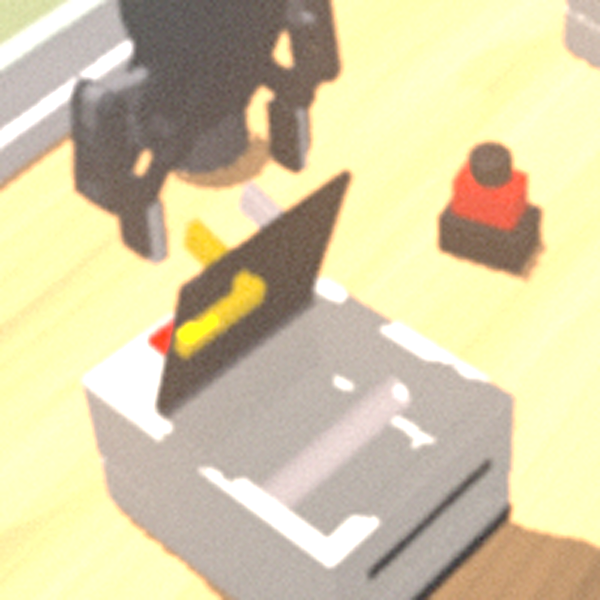

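The grip is released. The tab has sprung back out and the cover stays up, so I'll retreat straight up.

```bash

python3 -m inch '[1,0,0.5,-15,0, 1,0,1.2,-35,0, 1,0,2,-60,0, 1,0,3,-90,0, 1,0,4,-120,0, 1,0,4,-120,0, 1,0,4,-120,0]'; python3 - <<'E'
from h import *
o=sensors.get_obs(); print(o['eef_pos'],o['ft_force'].round(2),o['joint_vel'].round(3))
for n in('top','side'): snap(n,n+'10.png')
a=cv2.imread('pics/side10.png')[130:390,90:400]; 
cv2.imwrite('pics/s10c.png',cv2.convertScaleAbs(cv2.resize(a,None,fx=2.2,fy=2.2,interpolation=cv2.INTER_CUBIC),alpha=1.4))
# predicted far-edge corners of cover vs angle
c,s=np.cos(YAW),np.sin(YAW)
for t in (50,60,65,70,75,80):
    th=np.radians(t)
    def P(x,y): 
        X=.093-x*np.cos(th)-.006*0; Z=x*np.sin(th)-.024
        return G+[c*X-s*y,s*X+c*y,Z]
    print(t,[((proj('side10.png',P(.117,y))-[90,130])*2.2).round() for y in(.059,-.051)])
E
```

```text
clock: 10.2
eef_pos: [0.5538, 0.2291, 0.3706]
tool_rot: [0.059, 0.998, 0.019, 0.0]
ft_force: [-0.2, -0.1, -0.9]
grip_width: 0.0853
[0.55376234 0.22908519 0.37062366] [-0.21 -0.1  -0.86] [ 0.002  0.021 -0.051 -0.007  0.001  0.001]
50 [array([203., 401.]), array([323., 307.])]
60 [array([182., 375.]), array([304., 283.])]
65 [array([171., 363.]), array([293., 272.])]
70 [array([160., 351.]), array([283., 261.])]
75 [array([148., 340.]), array([272., 252.])]
80 [array([137., 330.]), array([261., 243.])]
```

View pics/s10c.png

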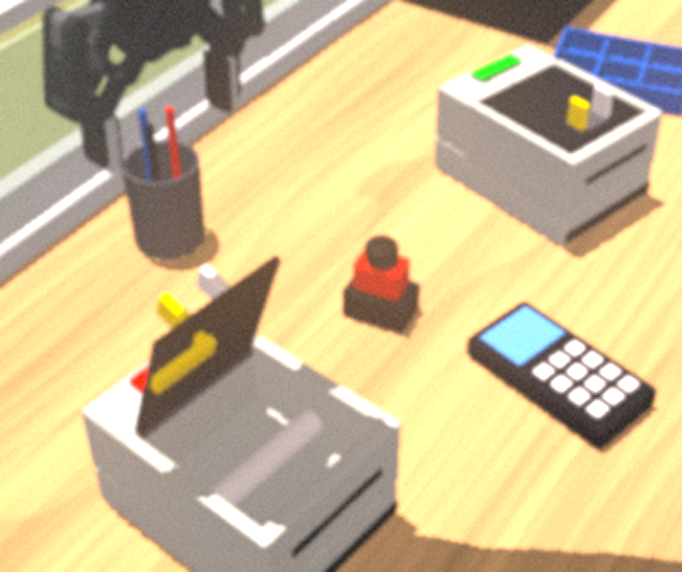

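```bash
python3 -c "
from h import *
print(order.job_done()); print(sensors.get_obs()['clock'])"
```

```text
the job is handed in; nothing more can be done
None
the job is handed in; nothing more can be done
```

The red-lamp printer's cover now stands open by itself, and I handed the job in at about 10.3 s of the 35 s allowed. I pinched its yellow tab in against the white ear, swung the cover up along its hinge arc, let go and backed straight up, well clear.

**Last checks:**
- **Red cover:** the free-edge corners in the final side picture fit about 72° (roughly 1.25 rad), against the 52° needed.
- **Release tab:** in the picture the yellow tab has sprung back out. I judged this by eye and did not measure it to 3 mm.
- **Green printer:** its cover is still shut.
- **Robot:** the wrist force was under 1 N, so the gripper touches nothing.

**What did not go as planned:**
- **Tool tilt:** joint 6 hit its range limit on the way over. I had to use the half-turned grasp, and the tool stayed tilted by about 2°.
- **Opening while pinching:** the gripper read about 30 mm, not the 36 mm expected. In the pictures the pads looked about 30–32 mm apart too, with the tab fully pressed. I put the difference down to the ears or pads giving under the grip, but did not confirm it.

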